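Move the clip-on dust nozzle to the other bench outlet

TASK

At this jeweller's bench the blue dust-suction nozzle is clipped onto one of the two outlets. Squeeze its red release button in and keep it in while drawing the nozzle straight up off its outlet, without wrenching it; then put it on the empty outlet, press it down gently, by feel, until it is home on the soft gasket, and let go so that its button springs out and the nozzle is clipped there, upright. Leave the other things on the bench where they are.

Things in the scene. Friction and masses are not known exactly. Their poses are not given: they have to be found in the camera images.
- nozzle: Nozzle, 0.13 to 0.2 kg: blue square collar, 38 mm along x, 46 mm along y (flat faces), 40 mm high, with a fan mouth on top (64 mm along x, 22 along y; top 58 mm above underside). Origin: centre of underside, z up. Red button in its +y face. Grip across y, one finger on the button, one on the opposite face (52.5 mm apart, 47 with the button in): the grip itself keeps the button in.
- button (a point): Centre of the red button's outer face when it is out (fixed to the nozzle): 29.5 mm from the nozzle's axis along its +y, 24 mm above its underside. The button is 16 mm wide and 14 mm high and stands 6.5 mm proud of the +y face.
- bore (a point): Mouth of the nozzle's bore, at the centre of its underside. The bore is 24 x 24 mm, 40 mm deep, and slips over an outlet's round brass spigot of 22 mm diameter (1 mm clearance all round); any yaw fits.
- tooth (a point): Steel latch tooth on the button's far side, inside the bore (this point: 9.5 mm along the nozzle's -y, 12.5 mm above its underside, 4 mm high). With the button out it sticks 4.5 mm into the bore and catches under the spigot's head; with the button in 4.5 mm or more the bore is free.
- release (a joint): Travel of the red button: 0 out (clipped, if the nozzle is home), 0.0055 m fully in. Spring: 4 N when out, 9 N fully in. On a spigot but not home, the tooth rubs on the spigot's head and the button stays in by 2 mm or more.
- outlet_from: Outlet that holds the nozzle at the start; fixed. 80 mm round flange, 40 mm grey pipe, hard black seat ring, brass spigot. Origin: centre of its underside on the bench, z up. The nozzle's underside rests on the seat 75 mm above the origin; the spigot's tip is 113.5 mm above the origin.
- outlet_to: The empty outlet; fixed, upright, same look. Origin: centre of its underside on the bench. Its brass spigot (22 mm diameter, coned to 10 mm over the top 6 mm) is height-adjustable and was left anywhere in a 20 mm range, not measured: the top of its black gasket stands 64 to 84 mm above the origin, its tip 36 mm above the gasket's top.
- gasket_mid (a point): Middle of the range of the gasket's top: on the axis of the empty outlet, 74 mm above its origin (the true top is up to 10 mm lower or higher). The gasket is soft, about 5 N/mm, 3 mm of travel to a hard stop. The clip can catch once it is pushed down 1.5 mm; push 10 to 15 N, under 25, then let the button out. If it did not catch, the same push on top of the nozzle's mouth clicks it in.
- bench_block: Bystander: dark steel bench block, 80 x 80 x 22 mm, 0.95 kg. Origin: centre of its underside.
- pendant: Bystander: brass lotus pendant, 54 mm across, 4 mm thick, lying on the bench block. Origin: centre of its underside.
- polish_jar: Bystander: small amber jar with a white cap, 44 mm diameter, 45 mm high. Origin: centre of its underside.
- bench_brush: Bystander: bench brush lying flat, its handle towards its -x. Low, under 45 mm high.
Mind the look-alikes: they are no part of the job. What is shaped like the outlet_from but purple is not meant. Of the things that look like the nozzle, the smaller one is meant.

How it is judged:
By the outcome, as a careful person would: the job done as asked, in the order asked, and still so for the second after the job is handed in, with the robot touching nothing.
It also fails if it takes over 54 s, if anything falls off the work surface, if the arm or the gripper's body presses on something with over 40 N, if the wrist force passes 120 N, or if a joint passes its speed limit or range.

ROBOT

A 6-joint arm with a two-finger parallel gripper is mounted at the origin on the work surface. World frame = base frame: x ahead of the robot, y to its left, z up, the work surface at z = 0. Lengths are in m, angles in rad, forces in N, time in s.
With the tool pointing down it reaches from about 0.35 to 0.8 m from the base axis. Payload 7.3 kg.
Tool frame: the origin (TCP) lies midway between the tips of the shut fingers; the grasp point (between the pads) lies r.grip_depth behind it (r.grip_depth is the distance from the TCP to the grasp point, in m); z points along the fingers, y is the direction in which the jaws open and shut (so a half turn about z gives the same grasp; the last joint's range is limited). The gripper opens to 85 mm and grips with 20 to 120 N. Pads are 22 mm wide; open, the fingers measure 114 mm over their backs; the gripper's body (76 mm by 85 mm) begins 54 mm behind the grasp point. The pads swing forward as they close: fully open they stand 13 mm farther back than shut.
Start: joints at [1.065, 0.342, 1.524, -0, 1.275, -0.146], TCP at [0.185, 0.491, 0.211] pointing down, gripper open.
Joint ranges: [-2.53, 2.53], [-0.77, 2.02], [0.04, 2.7], [-1, 4.14], [0.28, 2.66], [-3.11, 3.11]. Speed limits (rad/s): [2.57, 2.57, 3.14, 3.14, 3.14, 3.14].

INTERFACE

Orientations are given as a rotation vector (axis times angle).
In Python, from workcell import r gives the robot as it stands. The module is installed in compiled form; this text tells all that it offers. Calls block until the motion is done:
- r.move_ptp(position, orientation): joint-space move of the TCP to a pose.
- r.servo_line(position, speed=0.15, orientation=None): straight line of the TCP; orientation=None keeps the orientation; speed is the mean speed in m/s.
- r.movej(angles): joint-space move.
- r.command_gripper(opening, grasp_force=None): opening from 0.0 (shut) to 1.0 (fully open); grasp_force is the grip in N (None keeps the last); returns when the fingers have stopped.
- r.wait(seconds).
- r.solve_ik(position, orientation): joint angles nearest the present ones, or None.
- r.read_state(): the state.
- r.snapshot(name): name is "scene" or "top" or "wrist"; returns a dict with "pixels" (400x640x3 uint8, blue, green, red), "range_z" (400x640 float32, m along the optical axis (not along the pixel's ray), 0 where there is no reading), "vertical_fov" (degrees; the focal length in pixels is half the picture's height over the tangent of half this angle, whatever the lens; pixels are square), "cx", "cy" (the principal point, pixels), "xyz" and "attitude" of the camera in the world; the wrist camera has in their place "hand_eye" (4x4, takes a point from camera to tool coordinates, whose origin is the TCP and whose axes are the flange's). Camera axes: x right, y up, looking along -z (the intrinsics and any distortion apply to the point x, -y, -z); pixel columns grow to the right and rows downward; lengths in m; the calibration is good to about 2 mm. A picture is of the moment at which its call begins: read the wrist's pose just before it.
A pose or a line that the arm cannot do raises r.IKError and nothing moves.
- r.job_done(): hands the job in, once; it reports no verdict.
The state is a dict: "time": time; "qpos": joint angles; "joint_velocities": joint speeds; "tau": joint torques, N m; "tool_pos": TCP position; "orientation": TCP orientation; "wrist_force": force on the tool from outside, world axes, zero at the start; "torque": the same for the moment, N m; "finger_gap": opening from 0.0 (shut) to 1.0 (fully open).
Only numpy, scipy, OpenCV 4.12 (cv2) and the standard library are available. Lean on these libraries where they do the work, as an engineer would, in place of code of your own. Each camera call takes 0.05 s, during which the arm holds its last target. There are 200 camera calls.

## Working session

There is one attempt and no reset: what is moved stays moved. The work goes in short steps, each a Python script; the robot and the scene stay as the last script left them, time stands still between calls to the robot, and variables do not carry over. Pictures are saved under pics/ and viewed, about 8 in all and at most 12, crops included, and the job is handed in when it is done.

```bash
mkdir -p pics; cat > h.py <<'E'
import numpy as np, cv2
from scipy.spatial.transform import Rotation as R
from workcell import r
def cam(name):
    st=r.read_state(); s=r.snapshot(name)
    f=200/np.tan(np.radians(s["vertical_fov"])/2)
    if "hand_eye" in s:
        T=np.eye(4);T[:3,:3]=R.from_rotvec(st["orientation"]).as_matrix();T[:3,3]=st["tool_pos"]
        M=T@np.array(s["hand_eye"])
    else:
        a=np.array(s["attitude"]);M=np.eye(4)
        M[:3,:3]=a if a.shape==(3,3) else R.from_rotvec(a).as_matrix() if a.shape==(3,) else np.eye(3)
        M[:3,3]=s["xyz"]
    return s,f,M
def ray(s,f,M,u,v):
    d=np.stack([(np.asarray(u,float)-s["cx"])/f,-(np.asarray(v,float)-s["cy"])/f,-np.ones(np.shape(u))],-1)
    return d@M[:3,:3].T
def pts(s,f,M):
    v,u=np.mgrid[0:400,0:640]
    return ray(s,f,M,u,v)*s["range_z"][...,None]+M[:3,3]
def onplane(s,f,M,u,v,z):
    d=ray(s,f,M,u,v); return M[:3,3]+d*((z-M[2,3])/d[...,2])[...,None]
E
python3 - <<'E'
from h import *
ims=[]
print({k:v for k,v in r.read_state().items()}, r.grip_depth)
for n in("scene","top","wrist"):
    s,f,M=cam(n); print(n,[(k,s[k]) for k in s if k not in("pixels","range_z")],f)
    cv2.imwrite(f"pics/{n}0.png",s["pixels"]); np.savez(f"pics/{n}0.npz",P=pts(s,f,M),**{k:s[k] for k in s})
    z=pts(s,f,M)[...,2][s["range_z"]>0]; print(np.percentile(z,[1,25,50,75,99]))
E
```

```text
{'time': 0.0, 'qpos': array([ 1.06498593e+00,  3.42721090e-01,  1.52501932e+00, -3.17350181e-06,
        1.27541339e+00, -1.45985733e-01]), 'joint_velocities': array([-7.14848199e-04, -2.08173746e-04,  1.25563766e-03, -1.59571184e-03,
        1.81309140e-03, -5.42345470e-05]), 'tau': array([-6.60518526e-05, -4.33679473e+01, -2.46019328e+01, -1.19893862e-04,
        7.66335317e-03,  5.29574891e-06]), 'tool_pos': array([0.1846165 , 0.49100121, 0.21022604]), 'orientation': array([-5.62076520e-01, -3.09039591e+00,  2.32431592e-03]), 'wrist_force': array([-0.3231118 , -0.06150093,  0.11260342]), 'torque': array([ 0.01547417,  0.0318732 , -0.01631765]), 'finger_gap': 0.9989341620679024} 0.0187
scene [('vertical_fov', 57.475504327631135), ('cx', 315.92903950041426), ('cy', 203.19297485405468), ('xyz', array([1.10114084, 0.5090257 , 0.55606493])), ('attitude', array([0.49379064, 1.16810956, 2.12024747]))] 364.73673151155265
[-7.53939610e-01 -2.35093022e-03 -7.28966266e-04  4.03982002e-02
  4.37162733e-01]
top [('vertical_fov', 42.08593638756441), ('cx', 321.0278213009116), ('cy', 190.0978460559872), ('xyz', array([ 0.39706143, -0.00501796,  1.06889078])), ('attitude', array([ 0.12445672, -0.13470165, -1.54445652]))] 519.852215494194
[-0.00544935 -0.00204417 -0.00058801  0.00101752  0.06171193]
wrist [('vertical_fov', 70.33745423299408), ('cx', 321.26228503100043), ('cy', 198.41303346265968), ('hand_eye', array([[-2.63256164e-04,  9.56588550e-01,  2.91441721e-01,
         7.48305133e-02],
       [ 9.99999951e-01,  3.00821104e-04, -8.40849820e-05,
         5.64348162e-04],
       [-1.68106551e-04,  2.91441685e-01, -9.56588582e-01,
        -1.62505646e-01],
       [ 0.00000000e+00,  0.00000000e+00,  0.00000000e+00,
         1.00000000e+00]]))] 283.84686046201426
[-2.31069624e-03 -9.46385037e-04 -3.04416231e-04  7.76691641e-04
  3.26174950e-01]
```

View pics/scene0.png

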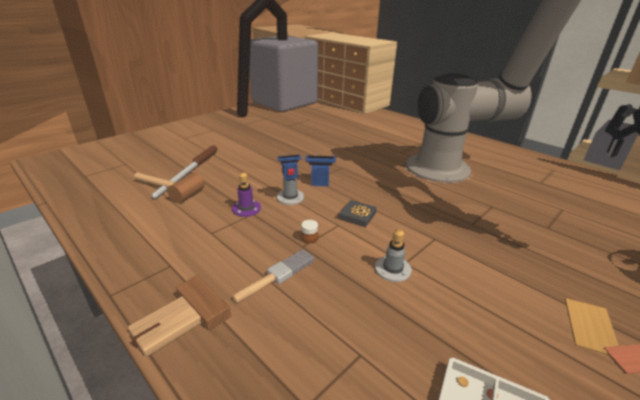

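View pics/top0.png

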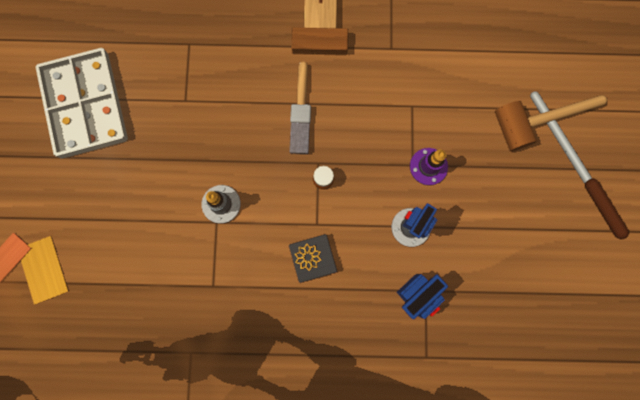

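Scene/top pictures: the nozzle (blue, red button) is on a grey outlet at top px (425,222), button near (408,215). The empty outlet is at (221,204), the purple decoy at (430,165), and the larger blue look-alike stands on the bench at (423,297). The block is at (314,258), the jar at (323,176) and the brush at (300,130).

```bash
cat > m.py <<'E'
from h import *
import sys
for n in ("top","scene"):
    s,f,M=cam(n); P=pts(s,f,M); hsv=cv2.cvtColor(s["pixels"],cv2.COLOR_BGR2HSV); ok=s["range_z"]>0
    H,S,V=[hsv[...,i].astype(int) for i in range(3)]
    X=(P[...,0]>.3)&(P[...,0]<.75)&(abs(P[...,1])<.45)&ok
    masks={"blue":(H>100)&(H<122)&(S>120)&X&(P[...,2]>.01),"red":((H<6)|(H>172))&(S>170)&X&(P[...,2]>.02),"grey":(S<60)&(V>110)&X&(P[...,2]<.03)&(P[...,2]>-.01),"high":X&(P[...,2]>.05)}
    for k,m in masks.items():
        c,l,st,ce=cv2.connectedComponentsWithStats(m.astype(np.uint8))
        for i in range(1,c):
            if st[i,4]>=(8 if k=="red" else 40):
                q=P[l==i]; print(n,k,st[i],ce[i].round(1),"med",np.median(q,0).round(4),"min",q.min(0).round(3),"max",q.max(0).round(3))
E
python3 m.py
```

```text
top blue [406 204  30  34 433] [420.7 220.8] med [ 0.5025 -0.1906  0.1207] min [ 0.472 -0.221  0.081] max [ 0.533 -0.168  0.137]
top blue [398 275  50  44 915] [421.7 295.1] med [ 0.3687 -0.2034  0.0653] min [ 0.326 -0.249  0.023] max [ 0.405 -0.167  0.088]
top red [405 211   7   8  29] [407.9 214.6] med [ 0.5155 -0.173   0.1047] min [ 0.509 -0.178  0.094] max [ 0.522 -0.168  0.108]
top red [430 307  10   9  35] [434.8 311.2] med [ 0.3369 -0.2349  0.0436] min [ 0.329 -0.243  0.036] max [ 0.345 -0.222  0.06 ]
top grey [ 99 101  25  44 520] [112.7 124.2] med [0.7039 0.4317 0.0064] min [ 0.658  0.4   -0.002] max [0.75  0.45  0.029]
top grey [290 107  21  46 790] [299.3 128.6] med [0.7029 0.0382 0.0172] min [0.651 0.017 0.011] max [0.75  0.057 0.025]
top grey [208 185  31  19 186] [225.4 191.1] med [0.5699 0.1861 0.0069] min [ 0.543  0.16  -0.003] max [0.582 0.226 0.013]
top grey [202 192  37  31 382] [217.8 213.1] med [0.5196 0.2016 0.0075] min [ 0.503  0.16  -0.004] max [0.566 0.237 0.019]
top grey [392 208  36  39 478] [404.  230.8] med [ 0.4871 -0.1774  0.0074] min [ 0.463 -0.229 -0.
[... 1521 characters left out ...]
67] min [ 0.635  0.402 -0.003] max [0.75  0.45  0.027]
scene high [277 155  24  31 496] [288.8 168.5] med [ 0.5163 -0.1826  0.1064] min [ 0.477 -0.225  0.05 ] max [ 0.537 -0.166  0.134]
scene high [305 156  30  17 381] [319.7 162.6] med [ 0.3814 -0.1965  0.0726] min [ 0.331 -0.243  0.051] max [ 0.412 -0.165  0.085]
scene high [174 173  25  16 155] [186.1 179.6] med [ 0.7133 -0.4055  0.0542] min [ 0.672 -0.437  0.05 ] max [ 0.75  -0.38   0.057]
scene high [237 173  15  24 252] [243.4 186.3] med [ 0.6402 -0.2261  0.073 ] min [ 0.618 -0.251  0.05 ] max [ 0.654 -0.213  0.112]
scene high [386 230  19  28 382] [396.  244.7] med [0.5525 0.2012 0.0725] min [0.528 0.178 0.05 ] max [0.565 0.216 0.109]
```

```bash
cat >> h.py <<'E'
def down(a):  # jaw axis y at world angle a
    y=np.array([np.cos(a),np.sin(a),0]);z=np.array([0,0,-1.]);return R.from_matrix(np.stack([np.cross(y,z),y,z],1)).as_rotvec()
E
python3 - <<'E'
from h import *
import pickle
out=[]
for nm,p,angs in (("to",[.545,.198,.25],[1.05,1.05-np.pi]),("from",[.503,-.194,.26],[1.05,1.05-np.pi])):
    best=None
    for a in angs:
        q=r.solve_ik(p,down(a)); print(nm,a,None if q is None else np.round(q,2))
        if q is not None and (best is None or abs(q[5])<abs(best[1][5])): best=(a,q)
    r.move_ptp(p,down(best[0])); r.wait(.3)
    for k in ["wrist"]:
        s,f,M=cam(k); pickle.dump((s,f,M),open(f"pics/w_{nm}.pkl","wb")); out.append(s["pixels"][:, :])
    print(r.read_state()["time"],r.read_state()["wrist_force"])
cv2.imwrite("pics/w1.png",cv2.resize(np.vstack(out),None,fx=.75,fy=.75))
E
```

```text
to 1.05 [ 0.22  0.42  1.3  -0.    1.42 -0.83]
to -2.0915926535897933 [ 0.22  0.42  1.3  -0.    1.42  2.31]
2.3 [-0.60949766  0.38469785 -0.28402463]
from 1.05 [-0.51  0.34  1.4   0.    1.41 -1.56]
from -2.0915926535897933 [-0.51  0.34  1.4  -0.    1.41  1.58]
4.1167 [-0.32522163 -0.48348886 -0.23333869]
```

View pics/w1.png

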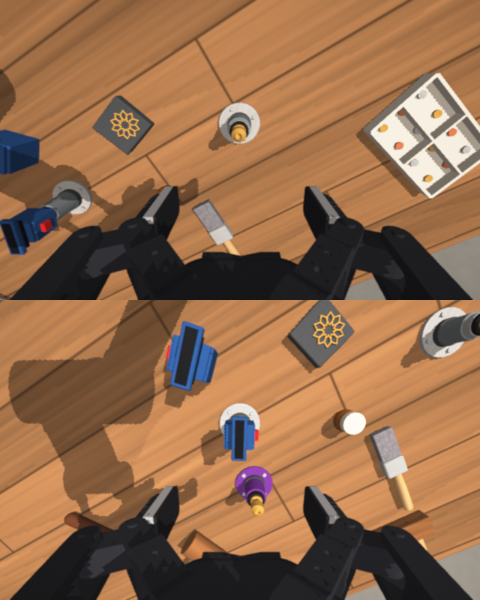

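Upper half (outlet_to view): flange/spigot at full-frame px (317,165). Lower half (outlet_from view): nozzle mouth at (319,183), red button to its right at (342,180), purple decoy below. The jaw axis is nearly aligned with the button axis.

```bash
cat > m2.py <<'E'
from h import *
import pickle
for nm in("to","from"):
    s,f,M=pickle.load(open(f"pics/w_{nm}.pkl","rb")); P=pts(s,f,M); hsv=cv2.cvtColor(s["pixels"],cv2.COLOR_BGR2HSV)
    H,S,V=[hsv[...,i].astype(int) for i in range(3)]
    c0=np.array([.545,.198] if nm=="to" else [.503,-.194]); near=(np.hypot(*(P[...,:2]-c0).transpose(2,0,1))<.07)&(s["range_z"]>0)
    Z=P[...,2]
    fl=near&(S<60)&(V>110)&(Z<.02)
    ct=max(cv2.findContours(fl.astype(np.uint8),cv2.RETR_EXTERNAL,cv2.CHAIN_APPROX_NONE)[0],key=len)
    q=onplane(s,f,M,ct[:,0,0],ct[:,0,1],np.median(Z[fl]))[:,:2]
    h=cv2.convexHull(q.astype(np.float32))[:,0]; print(nm,"flange z",np.median(Z[fl]),"circle",cv2.minEnclosingCircle(h))
    b=near&(H>8)&(H<35)&(S>110)&(Z>.06); 
    if nm=="to":
        print("spigot n",b.sum(),"med",np.median(P[b],0),"z pct",np.percentile(Z[b],[5,25,50,75,95,99]))
        for lo in np.arange(.04,.125,.006):
            k=near&(Z>=lo)&(Z<lo+.006); 
            if k.sum()>3: print(lo.round(3),k.sum(),P[k].mean(0).round(4),np.ptp(P[k],axis=0).round(3),s["pixels"][k].mean(0).round())
    else:
        bl=near&(Z>.125); q=P[bl][:,:2].astype(np.float32); print("mouth",bl.sum(),np.median(Z[bl]),cv2.minAreaRect(q),q.mean(0))
        m=bl.astype(np.uint8); ct=max(cv2.findContours(m,cv2.RETR_EXTERNAL,cv2.CHAIN_APPROX_NONE)[0],key=len)
        q=onplane(s,f,M,ct[:,0,0],ct[:,0,1],.133)[:,:2].astype(np.float32); print("mouth ray",cv2.minAreaRect(q))
        rd=near&((H<6)|(H>172))&(S>150); q=P[rd]; print("red",rd.sum(),q.mean(0),q.min(0),q.max(0))
        v,u=np.nonzero(rd); print("red px",u.min(),u.max(),v.min(),v.max())
E
python3 m2.py
```

```text
to flange z 0.007488978777446698 circle ((0.5408040881156921, 0.1967652440071106), 0.039970628917217255)
spigot n 1048 med [0.53811719 0.19931909 0.29549913] z pct [0.07587713 0.10428062 0.29549913 0.33758215 0.34756236 0.35363297]
0.04 17 [0.5271 0.2052 0.0434] [0.02  0.029 0.006] [99. 99. 98.]
0.046 17 [0.5274 0.2061 0.0495] [0.018 0.031 0.005] [112. 112. 110.]
0.052 138 [0.5337 0.2019 0.0545] [0.038 0.039 0.006] [137. 139. 138.]
0.058 19 [0.5301 0.2062 0.0602] [0.016 0.021 0.005] [144. 149. 152.]
0.064 58 [0.5324 0.203  0.0662] [0.027 0.032 0.006] [129. 133. 137.]
0.07 203 [0.5366 0.2003 0.0728] [0.031 0.032 0.005] [52. 64. 75.]
0.076 24 [0.535  0.2013 0.0769] [0.014 0.018 0.002] [ 63. 133. 183.]
0.082 6 [0.5325 0.202  0.0872] [0.005 0.009 0.001] [ 64. 137. 190.]
0.088 19 [0.5342 0.2019 0.0912] [0.012 0.017 0.006] [ 54. 115. 160.]
0.094 17 [0.5338 0.2014 0.097 ] [0.012 0.016 0.005] [ 56. 119. 165.]
0.1 224 [0.5411 0.1974 0.1036] [0.022 0.022 0.006] [ 75. 151. 203.]
0.106 77 [0.5409 0.1973 0.1075] [0.016 0.015 0.004] [ 71. 152. 207.]
from flange z 0.0074363487587685295 circle ((0.5007684230804443, -0.19503794610500336), 0.03984968736767769)
mouth 44697 0.35876442649870754 ((0.5031622052192688, -0.19383753836154938), (0.13944900035858154, 0.06407353281974792), 58.35309600830078) [ 0.49416107 -0.18939573]
mouth ray ((0.6606982350349426, -0.2904403805732727), (0.8218902349472046, 0.22649024426937103), 60.211456298828125)
red 64 [ 0.51490598 -0.17237057  0.10528021] [ 0.50848353 -0.17810781  0.0996026 ] [ 0.52209577 -0.16738627  0.10736328]
red px 340 344 173 187
```

```bash
sed -i 's/bl=near&(Z>.125)/bl=near\&(Z>.125)\&(Z<.145)/' m2.py; python3 m2.py | tail -4
cat >> h.py <<'E'
def wf(n=6):
    a=[]
    for _ in range(n): r.wait(.03); a.append(np.r_[r.read_state()["wrist_force"],r.read_state()["torque"]])
    return np.mean(a,0)
E
```

```text
mouth 1216 0.13273105136188748 ((0.5023648738861084, -0.19478559494018555), (0.021797966212034225, 0.06409335136413574), 59.54362869262695) [ 0.5006802 -0.194299 ]
mouth ray ((0.5016224980354309, -0.1943351924419403), (0.021544452756643295, 0.06393644958734512), 59.48801040649414)
red 64 [ 0.51490598 -0.17237057  0.10528021] [ 0.50848353 -0.17810781  0.0996026 ] [ 0.52209577 -0.16738627  0.10736328]
red px 340 344 173 187
```

```bash
python3 - <<'E'
from h import *
a=1.039; y=np.array([np.cos(a),np.sin(a),0]); c=np.array([.5015,-.1948,0])+.0005*y
o=down(a)
r.move_ptp(c+[0,0,.17],o); r.servo_line(c+[0,0,.0775],speed=.1,orientation=o)
print(wf().round(2))
r.command_gripper(.72,35); print(r.read_state()["finger_gap"],wf(3).round(2))
r.command_gripper(0.3,35); st=r.read_state()
F=wf(); print(st["finger_gap"],st["finger_gap"]*85,st["tool_pos"],F.round(2),"along y",F[:3]@y, "x",F[0]*-y[1]+F[1]*y[0],st["time"])
s,f,M=cam("wrist"); t,*_=cam("scene")
cv2.imwrite("pics/g.png",np.hstack([s["pixels"][80:380,150:480],cv2.resize(t["pixels"][120:220,240:350],None,fx=3,fy=3)]))
E
```

```text
[-0.09 -0.26  0.16 -0.01  0.02  0.01]
0.7221648064726639 [-0.34  0.03  0.39 -0.01 -0.   -0.01]
0.5337068801919357 45.365084816314535 [ 0.50212298 -0.19480531  0.07842356] [-1.58 -0.54  6.62  0.06  0.23  0.03] along y -1.2675087854285372 x 1.0895956063776404 6.5917
```

View pics/g.png

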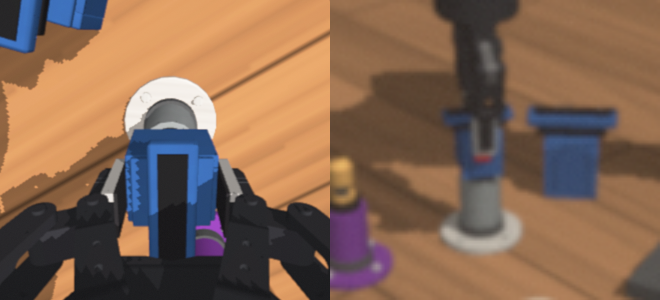

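Pads close on the collar at a gap of about 45 mm (47 nominal with the button in, 52.5 with it out), and lateral force is about 1 N, so the button is held in. Next I lift gently and watch the force.

```bash
python3 - <<'E'
from h import *
p=np.array(r.read_state()["tool_pos"]); o=r.read_state()["orientation"]; o=down(1.039)
c=np.array([p[0],p[1]])
z0=.0775; c=np.array([.5015,-.1948])+.0005*np.array([np.cos(1.039),np.sin(1.039)])
for dz in (.002,.004,.008,.016):
    r.servo_line([*c,z0+dz],speed=.03,orientation=o); F=wf(3); st=r.read_state(); print(dz,F.round(2),st["tool_pos"].round(4),round(st["finger_gap"],4))
    if F[2]<-15: print("STUCK"); break
else:
    r.servo_line([*c,z0+.07],speed=.08,orientation=o); r.wait(.2);F=wf(3); st=r.read_state(); print(F.round(2),st["tool_pos"].round(4),st["finger_gap"],st["time"])
    s,f,M=cam("wrist"); t,*_=cam("scene")
    cv2.imwrite("pics/l.png",np.hstack([s["pixels"][80:380,150:480],cv2.resize(t["pixels"][110:210,240:350],None,fx=3,fy=3)]))
E
```

```text
0.002 [-0.33 -0.69 -1.1  -0.09  0.06 -0.01] [ 0.5016 -0.1943  0.0792] 0.5259
0.004 [-0.19 -1.14 -1.34 -0.07  0.08  0.01] [ 0.5017 -0.1944  0.0815] 0.53
0.008 [-0.18 -0.14 -0.9  -0.06 -0.01  0.  ] [ 0.5018 -0.1944  0.0856] 0.5336
0.016 [-0.29  0.05 -1.47  0.04  0.   -0.  ] [ 0.5017 -0.1943  0.0935] 0.5248
[-0.29 -0.36 -1.6   0.01 -0.01 -0.  ] [ 0.5016 -0.1943  0.1471] 0.5284846995767664 9.6167
```

View pics/l.png

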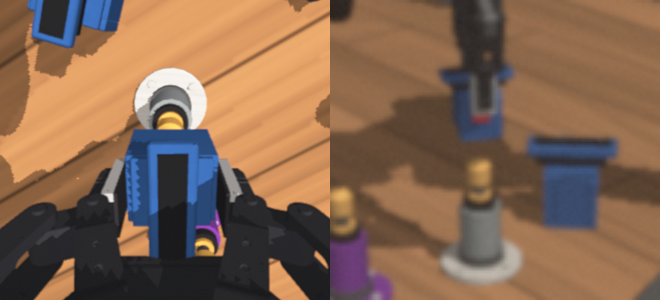

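The nozzle is off its outlet, held upright with the button in; the bare spigot shows below it (weight about 1.6 N). Next I carry it over the empty outlet and measure the mouth in the hand.

```bash
python3 - <<'E'
from h import *
a=1.039;o=down(a);y=np.array([np.cos(a),np.sin(a)])
def mouth():
    s,f,M=cam("wrist");P=pts(s,f,M);st=r.read_state();t=st["tool_pos"];Z=P[...,2]
    u=t[2]-.0034; k=(abs(Z-(u+.058))<.006)&(np.hypot(P[...,0]-t[0],P[...,1]-t[1])<.05)
    q=P[k][:,:2].astype(np.float32); rc=cv2.minAreaRect(q); print("mouth",k.sum(),np.median(Z[k])-t[2],rc,"off",np.array(rc[0])-t[:2])
    return s
p=r.read_state()["tool_pos"]
r.servo_line([.5018,-.1944,.19],speed=.15,orientation=o)
mouth()
r.move_ptp([.541,.197,.19],o); r.wait(.3)
s=mouth(); st=r.read_state(); print(st["tool_pos"],wf(4).round(2),st["finger_gap"],st["time"])
cv2.imwrite("pics/h.png",s["pixels"])
E
```

```text
mouth 7186 0.05507222094787417 ((0.5001868605613708, -0.19055697321891785), (0.056386739015579224, 0.05761962756514549), 10.335129737854004) off [-0.00113025  0.00358059]
mouth 7225 0.05438952498743685 ((0.5396333336830139, 0.2000148892402649), (0.056453630328178406, 0.05722350254654884), 10.514714241027832) off [-0.00154403  0.00358009]
[0.54117736 0.1964348  0.19001235] [ 0.4   0.32 -1.59  0.01  0.01  0.02] 0.5297408435850893 12.0083
```

```bash
python3 - <<'E'
from h import *
s,f,M=cam("wrist");P=pts(s,f,M);st=r.read_state();t=st["tool_pos"];Z=P[...,2]
hsv=cv2.cvtColor(s["pixels"],cv2.COLOR_BGR2HSV);H,S=hsv[...,0],hsv[...,1]
b=(H>98)&(H<125)&(S>110)&(np.hypot(P[...,0]-t[0],P[...,1]-t[1])<.06)
for lo in np.arange(.0,.062,.004):
    k=b&(Z-t[2]>=lo)&(Z-t[2]<lo+.004)
    if k.sum()>30: rc=cv2.minAreaRect(P[k][:,:2].astype(np.float32)); print(lo.round(3),k.sum(),np.round(np.array(rc[0])-t[:2],4),np.round(rc[1],4),round(rc[2],1))
k=b&(Z-t[2]>.05); c=np.vstack(cv2.findContours(k.astype(np.uint8),cv2.RETR_EXTERNAL,cv2.CHAIN_APPROX_NONE)[0])[:,0]
q=onplane(s,f,M,c[:,0],c[:,1],np.median(Z[k]));print(np.median(Z[k])-t[2],cv2.minAreaRect(q[:,:2].astype(np.float32)),t)
E
```

```text
0.0 155 [-0.0156  0.0089] [0.0431 0.001 ] 59.2
0.004 176 [-0.0154  0.009 ] [0.0437 0.0011] 59.2
0.008 191 [-0.0155  0.0091] [0.0431 0.0015] 59.5
0.012 172 [-0.0152  0.0091] [0.0433 0.0013] 59.1
0.016 90 [-0.0152  0.0093] [0.0438 0.0009] 59.1
0.02 91 [-0.0151  0.0093] [0.0436 0.0012] 59.7
0.024 99 [-0.0151  0.0094] [0.0438 0.0009] 58.9
0.028 109 [-0.0149  0.0095] [0.0437 0.0011] 58.8
0.032 427 [0.0008 0.0003] [0.0463 0.0383] 59.7
0.036 1501 [0.0008 0.0001] [0.0456 0.0382] 59.5
0.04 981 [-0.0002 -0.001 ] [0.0424 0.0371] 59.5
0.048 192 [-0.0087  0.0062] [0.0221 0.0414] 59.5
0.052 2645 [-0.0014  0.0018] [0.0219 0.0582] 59.1
0.053839880745737534 ((0.5389863848686218, 0.19908052682876587), (0.021629096940159798, 0.05847311392426491), 59.32007598876953) [0.54105003 0.19688321 0.19003766]
```

```bash
python3 - <<'E'
from h import *
a=1.039;o=down(a); c=np.array([.5408,.1971])
r.servo_line([*c,.13],speed=.1,orientation=o); F0=wf(4); print("base",F0.round(2),r.read_state()["time"])
z=.13; n=0; hist=[]
while z>.066:
    dz=.002 if z>.086 else .0005
    z-=dz; r.servo_line([*c,z],speed=.03 if dz>.001 else .015,orientation=o)
    F=wf(2)-F0; st=r.read_state()
    hist.append((z,st["tool_pos"][2],*F[:3]))
    if F[2]>1.5 or np.hypot(*F[:2])>1.5 or n%5==0: print(round(z,4),st["tool_pos"].round(4),F.round(2),round(st["finger_gap"],4))
    n+=1
    if np.hypot(*F[:2])>1: c=c+np.clip(F[:2]*.0001,-.0004,.0004)
    if F[2]>(8 if z>.088 else 11.0): print("STOP"); break
print(c,r.read_state()["tool_pos"],wf(4)-F0,r.read_state()["time"])
s,f,M=cam("wrist"); t,*_=cam("scene")
cv2.imwrite("pics/d.png",np.hstack([s["pixels"][80:380,150:480],cv2.resize(t["pixels"][190:290,340:450],None,fx=3,fy=3)]))
E
```

```text
base [-0.04  0.4  -1.36 -0.02  0.01  0.01] 13.075
0.128 [0.5408 0.1971 0.1281] [ 0.39 -1.1   0.24  0.02 -0.02 -0.01] 0.5323
0.118 [0.5408 0.197  0.118 ] [-0.37 -0.9  -0.13  0.03 -0.01 -0.01] 0.5299
0.108 [0.5408 0.197  0.1079] [ 0.12 -0.4   0.17 -0.    0.01  0.  ] 0.5319
0.098 [0.5408 0.197  0.0979] [ 0.14 -1.24 -0.02  0.03 -0.05  0.01] 0.524
0.088 [0.5408 0.1969 0.088 ] [ 0.29 -0.23  0.04  0.01  0.02 -0.01] 0.5284
0.084 [0.5409 0.1969 0.084 ] [ 0.02  0.64  0.43  0.01 -0.02 -0.01] 0.532
0.0815 [0.5408 0.1969 0.0815] [-0.25 -0.41 -0.08  0.04  0.   -0.03] 0.5333
0.079 [0.5408 0.1968 0.079 ] [ 0.28 -0.4   0.16  0.03 -0.02  0.01] 0.53
0.0765 [0.5409 0.1968 0.0766] [-0.36 -0.72  1.02  0.01  0.04 -0.01] 0.531
0.076 [0.5409 0.1968 0.0762] [ 0.18 -0.56  3.06 -0.02  0.12 -0.01] 0.5308
0.0755 [0.5409 0.1968 0.0758] [-1.39 -0.62  5.34 -0.04  0.17 -0.  ] 0.5322
0.075 [0.5409 0.1967 0.0754] [-0.79 -0.86  5.8  -0.04  0.2   0.02] 0.5321
0.0745 [0.5409 0.1967 0.0751] [-1.93 -0.44  7.47  0.02  0.26  0.05] 0.5305
0.074 [0.5409 0.1968 0.0748] [-1.5  -1.4   9.58  0.    0.27 -0.02] 0.5316
0.0735 [0.5409 0.1968 0.0745] [-1.99 -0.62 10.46  0.07  0.28 -0.03] 0.5303
0.073 [0.5409 0.1967 0.0743] [-1.63 -0.62 11.58  0.1   0.27 -0.02] 0.5315
STOP
[0.53988009 0.19630921] [0.5408906  0.19672583 0.07428011] [-2.46036564 -0.83179773 11.4629918   0.12019486  0.27257198 -0.02907442] 28.4083
```

View pics/d.png

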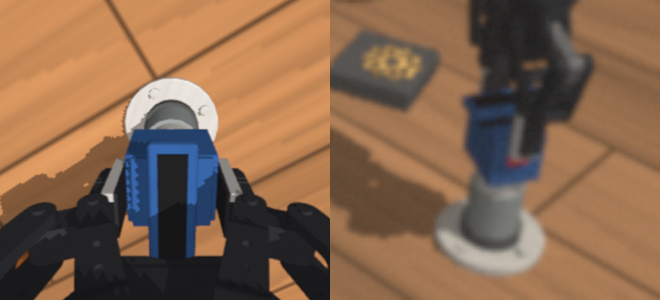

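Contact is at TCP z 0.0765 and 2.3 mm of gasket compression gives 11.5 N, which matches 5 N/mm. The nozzle looks upright on the spigot. I push slightly more, to about 13 N, then let go and check.

```bash
python3 - <<'E'
from h import *
a=1.039;o=down(a); c=np.array([.5399,.1963])
z=.073
for _ in range(4):
    F=wf(3)
    if F[2]+1.4>=13.2: break
    z-=.0004; r.servo_line([*c,z],speed=.015,orientation=o)
print(z,F.round(2))
r.command_gripper(.85,35); st=r.read_state(); print(st["finger_gap"],st["tool_pos"],wf(3).round(2),st["time"])
c=np.array([.5409,.1968])
r.servo_line([*c,.09],speed=.08,orientation=o)
r.servo_line([*c,.25],speed=.15,orientation=o); r.wait(.2)
import pickle
s,f,M=cam("wrist"); pickle.dump((s,f,M),open("pics/rel.pkl","wb"));t,*_=cam("scene"); print(r.read_state()["time"])
P=pts(s,f,M);Z=P[...,2];k=(np.hypot(P[...,0]-.541,P[...,1]-.197)<.05)&(Z<.14)
hsv=cv2.cvtColor(s["pixels"],cv2.COLOR_BGR2HSV);H,S=hsv[...,0],hsv[...,1]
m=k&(Z>.124); rc=cv2.minAreaRect(P[m][:,:2].astype(np.float32)); print("mouth",m.sum(),np.percentile(Z[m],[5,50,95]),rc)
pl=np.linalg.lstsq(np.c_[P[m][:,:2]-rc[0],np.ones(m.sum())],Z[m],rcond=None)[0]; print("tilt deg",np.degrees(pl[:2]),pl[2])
rd=k&((H<6)|(H>172))&(S>150); q=P[rd]; y=np.array([np.cos(a),np.sin(a)]); pr=(q[:,:2]-np.array(rc[0]))@y; print("red",rd.sum(),q.mean(0),"along y max",np.percentile(pr,[5,50,90,98]))
cv2.imwrite("pics/e.png",np.hstack([cv2.resize(s["pixels"][100:250,240:400],None,fx=2,fy=2),cv2.resize(t["pixels"][190:290,340:450],None,fx=3,fy=3)]))
E
```

```text
0.0722 [-3.07  0.17 12.15  0.12  0.35 -0.  ]
0.8490956119386388 [0.53953112 0.19613023 0.07163046] [ 0.25  0.27  0.22 -0.02 -0.03 -0.03] 29.6917
31.6833
mouth 1268 [0.12778835 0.12962328 0.1309512 ] ((0.540977954864502, 0.1960667371749878), (0.021804118528962135, 0.06312017142772675), 60.12488555908203)
tilt deg [ 0.22297575 -0.24089299] 0.1295372348505435
red 68 [0.55424825 0.2186982  0.10201397] along y max [0.02401181 0.02628789 0.02842176 0.02855723]
```

View pics/e.png

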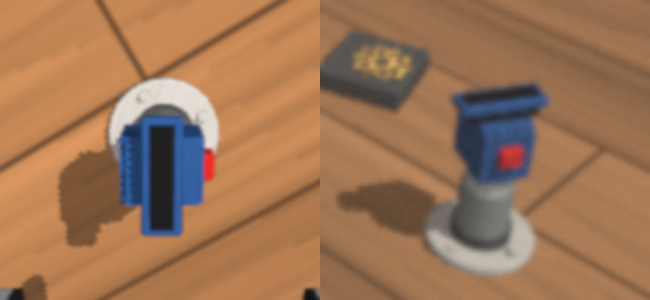

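```bash
python3 - <<'E'
from h import *
import pickle
a=1.039;y=np.array([np.cos(a),np.sin(a)])
for nm,c,zt in(("w_from",[.502,-.1946],.133),("rel",[.541,.1961],.1298)):
    s,f,M=pickle.load(open(f"pics/{nm}.pkl","rb"));P=pts(s,f,M);Z=P[...,2];k=(np.hypot(P[...,0]-c[0],P[...,1]-c[1])<.05)&(Z<.145)
    hsv=cv2.cvtColor(s["pixels"],cv2.COLOR_BGR2HSV);H,S=hsv[...,0],hsv[...,1]
    rd=k&((H<6)|(H>172))&(S>150)
    bl=k&(H>98)&(H<125)&(S>110)&(abs(Z-(zt-.019))<.004)   # collar top
    pb=(P[bl][:,:2]-c)@y
    pr=(P[rd][:,:2]-c)@y; v,u=np.nonzero(rd); print(nm,np.percentile(pr,[2,50,98]),"collar",np.percentile(pb,[1,99]),"z",np.median(Z[bl]),"px",u.min(),u.max())
E
python3 m.py | grep -E "top (blue|red|high)|scene red"
```

```text
w_from [0.02345722 0.02580123 0.02821932] collar [-0.02281603  0.02107854] z 0.11696424720717452 px 340 344
rel [0.02388898 0.02624804 0.02851738] collar [-0.02240607  0.02143623] z 0.11316674336164662 px 342 346
top blue [211 193  16  18 100] [218.6 201.7] med [0.5285 0.1792 0.1139] min [0.504 0.134 0.106] max [0.547 0.193 0.33 ]
top blue [196 195  14  17  71] [201.6 203.8] med [0.5216 0.2099 0.1283] min [0.507 0.166 0.109] max [0.543 0.221 0.324]
top blue [398 275  29  26 281] [412.5 287.3] med [ 0.3817 -0.189   0.0608] min [ 0.356 -0.214  0.017] max [ 0.405 -0.167  0.067]
top blue [403 275  44  43 479] [427.  299.9] med [ 0.3557 -0.2151  0.0813] min [ 0.326 -0.247  0.035] max [ 0.405 -0.167  0.089]
top red [430 307  10   9  36] [434.8 311. ] med [ 0.3373 -0.2341  0.0447] min [ 0.33  -0.243  0.042] max [ 0.345 -0.223  0.06 ]
top high [   25    63   206   337 43475] [118.4 236.9] med [0.4136 0.1589 0.6302] min [0.301 0.091 0.051] max [0.595 0.26  0.691]
top high [504 106  32  41 654] [519.9 125. ] med [ 0.7101 -0.4099  0.0542] min [ 0.667 -0.441  0.05 ] max [ 0.75  -0.38   0.061]
top high [424 150  23  22 369] [435.4 160.1] med [ 0.6252 -0.2298  0.0752] min [ 0.61  -0.254  0.05 ] max [ 0.649 -0.215  0.114]
top high [406 215  21  21 351] [416.1 224.6] med [ 0.4982 -0.1908  0.0747] min [ 0.482 -0.214  0.05 ] max [ 0.521 -0.176  0.115]
top high [ 401  274   48   46 1394] [423.6 296. ] med [ 0.3667 -0.2062  0.0813] min [ 0.324 -0.251  0.05 ] max [ 0.407 -0.166  0.089]
scene red [400 239   7   6  33] [403.3 241.8] med [0.5586 0.2196 0.099 ] min [0.551 0.216 0.092] max [0.566 0.223 0.103]
```

The button stands as far out as it did when clipped at the start: 7.1 mm past the collar edge both times. The nozzle sits about 1.5 mm below the free gasket height and is tilted by under 0.4°, and the other things have not moved.

```bash
python3 -c "
from workcell import r
r.job_done(); print(r.read_state()['time'])"
```

```text
the job is handed in; nothing more can be done
the job is handed in; nothing more can be done
```

The nozzle is now clipped upright on the empty outlet, and I handed the job in at about 32 s of the 54 s allowed.

- **Removal:** I gripped across the button and drew the nozzle straight up. No force sample during the lift passed 2 N, and the nozzle's own weight is about 1.6 N of that.
- **Placing:** I lowered it by feel. The gasket was met at about 73 mm, and I pushed to about 13.5 N before letting go.
- **Final checks:**
  - The button stands as far out as it did when clipped at the start.
  - The nozzle sits about 1.3 to 1.6 mm into the gasket, tilted under 0.4°.
  - The look-alikes have not moved. The block, pendant, jar and brush were not re-measured, but nothing came near them.
  - The gripper is clear at 0.25 m.
- **Not tested:** I did not pull on the nozzle to prove the catch, since the button position and seating height agreed. No check failed. My two estimates of how the nozzle sat in the gripper differed by about 2 mm; I took a value between them, and it went onto the spigot without resistance.

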